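# Load a stencil jig and hold its sprung arm over the tile

## Task

Lay the fragile buff biscuit tile down, without dropping it, between the steel pegs of the stencil jig, gripping it with no more than 15 N so that it does not crack, and let go of it. Then swing the jig's spring-loaded stencil arm by its black handle post all the way round to its red stop pin, and finish while still holding it there against the spring, so that a colleague can dab glaze through the stencil. Leave the blue glazed tile, jars, bowl, mug, brush and spatula where they are.

Things in the scene. Friction and masses are not known exactly. Their poses are not given: they have to be found in the camera images.
- tile_center (a point): Centre of the plain buff tile, 60 mm (its x) by 110 mm (its y) by 14 mm thick (its z), about 160 g, fragile. It starts flat on a white plaster block 40 x 90 x 25 mm high, of the same yaw, which it overhangs by 10 mm on every side, so it can be gripped across its 60 mm width from above with the fingertips a little below its underside.
- tile: The same buff tile; this origin is the centre of its underside, 7 mm below its centre.
- nest (a point): Where the tile's centre lies when seated in the jig, 47 mm above the table; axes as the jig's. The tile's 110 mm length lies along this y (either way round), its 60 mm width along this x, between eight steel pegs with about 2.8 mm play on each side.
- jig: Fixed stencil jig: 18 mm plywood board with a white bed (36 mm x by 104 mm y, top at 40 mm) for the tile. Round it eight 8 mm pegs, two per side, tops at 53 mm (about level with the tile's top), the upper 8 mm tapered. Pegs of the long sides stand 44 mm either side of the middle, so fingers fit between them. Origin on the table below the nest's centre.
- pivot (a point): Point on the vertical hinge axis of the stencil arm, 120 mm along the jig's x from the nest, 62 mm above the table; axes as the jig's. The hub and pivot body there reach 86 mm above the table.
- handle (a point): Middle of the stencil arm's upright black round handle post, 16 mm thick, from 74 to 140 mm above the table (this point at 107 mm), 185 mm from the hinge axis. The post can be gripped or pushed from above; the bar below it has its top at 74 mm. This point's axes turn with the arm: its x points from the post to the hinge axis.
- stencil_arm (a joint): Angle of the spring-loaded stencil arm (rad) on the vertical hinge: 0 parked, where its spring holds it, with the bar pointing nearly along the jig's +y from the pivot; it grows anticlockwise seen from above, to 1.5 at the red stop pin, where the bar points along the jig's -x and the orange stencil lies over the tile, 8 mm above it. The spring needs about 2.6 N at the handle at the start and 6 N at the stop, and swings the arm back if it is let go.
- blue_tile: Finished blue glazed tile of the same size on another plaster block; leave it. Origin at the centre of its underside.
- amber_jar: Amber glass jar, 54 mm wide, 75 mm high; leave it. Origin at the centre of its underside.
- green_jar: Green glass jar, 54 mm wide, 85 mm high; leave it. Origin at the centre of its underside.
- bowl: White bowl, 120 mm wide, 50 mm high; leave it. Origin at the centre of its underside.
- mug: Terracotta mug, 80 mm wide, 90 mm high; leave it. Origin at the centre of its underside.
- brush: Brush lying on the table at the right; leave it. Origin on its underside.
- spatula: Spatula lying on the table at the left; leave it. Origin on its underside.
There are look-alikes about, which are no part of the job. What is meant by the tile is not purple, and is the smaller of those in its own colour.

How it is judged:
By the outcome, as a careful person would: the job done as asked, in the order asked, and still so for the second after the job is handed in, while the arm keeps its last pose, push and grip.
It also fails if it takes over 58 s, if anything falls off the work surface, if the arm or the gripper's body presses on something with over 40 N, if the wrist force passes 120 N, or if a joint passes its speed limit or range.

## Robot

A 6-joint arm with a two-finger parallel gripper is mounted at the origin on the work surface. World frame = base frame: x ahead of the robot, y to its left, z up, the work surface at z = 0. Lengths are in m, angles in rad, forces in N, time in s.
With the tool pointing down it reaches from about 0.325 to 0.775 m from the base axis. Payload 9.3 kg.
Tool frame: the origin (TCP) lies at the very end of the fingers, on their centre line; the grasp point (between the pads) lies 19 mm behind it; z points along the fingers, y is the line along which they close (so a half turn about z gives the same grasp; the last joint's range is limited). The gripper opens to 85 mm and grips with 20 to 120 N. Pads are 22 mm wide; open, the fingers measure 114 mm over their backs; the gripper's body (76 mm by 85 mm) begins 54 mm behind the grasp point. The pads swing forward as they close: fully open they stand 13 mm farther back than shut.
Start: joints at [-1.338, 0.259, 0.021, 1.334, 0, 1.418], TCP at [0.207, -0.51, 0.231] pointing down, gripper open.
Joint ranges: [-3.04, 3.04], [-0.91, 1.82], [-1.04, 1.36], [-1.92, 1.95], [-1.52, 1.45], [-3.14, 3.14]. Speed limits (rad/s): [2.22, 2.22, 2.79, 3.14, 3.14, 3.14].

## Interface

Orientations are given as a rotation vector (axis times angle).
In Python, from rig import manip, get_image, get_calibration gives the robot as it stands.
- The arm moves only by the shell command python3 -m pendant 'ROWS' [OPENING]. ROWS is JSON, a list of rows, each an object with "dp": the shift along the tool's x, y, z in cm, a list of three; "roll": the turn about the tool's z in degrees. A call has 1 to 20 rows; each row shifts and turns the commanded pose from where the row before left it, along the tool's axes as they then stand; what a row does not reach is not made up. A row lasts 1/8 s, in which the tool goes at most 62.5 mm and 10.7 degrees, less where a joint would pass 70% of its speed; a pose out of reach is approached as far as the arm can. A call with a gripper value outside its range is refused whole. OPENING is the closure, from 0 (fully open) to 1 (shut), set as the call begins (- or left out, the last holds). The fingers move at their own pace and stop on an object; the grip force is fixed at half the most. Time passes only in rows, so rows that do not move let the fingers close. It gives the time, the measured TCP pose, the force, the opening and the grip force at its end, in the units of the state.
- manip.sense(): the state, without advancing time (a new reading comes with each control period).
- get_image(name): name is "side" or "top" or "wrist"; returns (picture, depth): 480x640x3 uint8, blue, green, red; 480x640 float32, m along the optical axis (not along the pixel's ray), 0 where there is no reading.
- get_calibration(name): a dict with "fx", "fy", "cx", "cy" (pixels), "world_to_cam" (4x4, takes a point from world to camera coordinates). Camera axes: x right, y up, looking along -z (the intrinsics and any distortion apply to the point x, -y, -z); pixel columns grow to the right and rows downward; lengths in m; the calibration is good to about 2 mm. A picture is of the moment at which its call begins: read the wrist's pose just before it. get_calibration takes no time and is no camera call; for the wrist camera it gives the pose at the moment of the call.
- manip.job_done(): hands the job in; it is judged then, once.
The state is a dict: "time": time; "qpos": joint angles; "qvel": joint speeds; "joint_efforts": joint torques, N m; "tcp_pos": TCP position; "eef_rot": TCP orientation; "contact_force": force on the tool from outside, world axes, zero at the start; "moment": the same for the moment, N m; "opening": finger opening in m; "gripper_force": force on a finger pad.
Only numpy, scipy, OpenCV 4.12 (cv2) and the standard library are available. Lean on these libraries where they do the work, as an engineer would, in place of code of your own. Each camera call takes 0.05 s, during which the arm holds its last target. There are 200 camera calls.

## Working session

There is one attempt and no reset: what is moved stays moved. The work goes in short steps, Python scripts to look and compute and a shell command to move; the robot and the scene stay as the last step left them, time stands still between calls to the robot, and variables do not carry over. Pictures are saved under pics/ and viewed, at most 10 in all, crops included, and the job is handed in when it is done.

```bash
mkdir -p pics; ls; cat > h.py <<'E'
import numpy as np, cv2
from rig import manip, get_image, get_calibration
def ray(c,u,v):
    M=np.linalg.inv(np.array(c["world_to_cam"]))
    d=np.array([(u-c["cx"])/c["fx"],-(v-c["cy"])/c["fy"],-1.])
    return M[:3,3],M[:3,:3]@d
def onz(c,u,v,z):
    o,d=ray(c,u,v); return o+d*(z-o[2])/d[2]
def proj(c,p):
    q=np.array(c["world_to_cam"])@np.append(p,1); return c["cx"]+c["fx"]*q[0]/-q[2], c["cy"]-c["fy"]*q[1]/-q[2]
def pts(c,dep):
    v,u=np.mgrid[:480,:640]; M=np.linalg.inv(np.array(c["world_to_cam"]))
    P=np.stack([(u-c["cx"])/c["fx"]*dep,-(v-c["cy"])/c["fy"]*dep,-dep],-1)
    return P@M[:3,:3].T+M[:3,3]
E
python3 - <<'E'
from h import *
print(manip.sense())
for n in ("top","side","wrist"):
    c=get_calibration(n); im,d=get_image(n); cv2.imwrite(f"pics/{n}0.png",im); np.savez(f"pics/{n}0.npz",d=d,w=c["world_to_cam"])
    print(n,{k:(np.round(v,3).tolist() if k!="name" else v) for k,v in c.items()})
E
```

```text
pics
{'time': 0.0, 'qpos': array([-1.33760218e+00,  2.59242930e-01,  2.07335029e-02,  1.33370176e+00,
       -1.37695647e-05,  1.41822396e+00]), 'qvel': array([-5.46207699e-04,  4.87674692e-04, -1.84736867e-04, -7.35202815e-05,
        1.04143949e-03,  2.39792696e-03]), 'joint_efforts': array([-5.45788007e-04, -5.55639625e+01,  3.44528353e+01,  1.37266892e-02,
       -2.66794286e-04,  1.59172123e-05]), 'tcp_pos': array([ 0.20688644, -0.5092933 ,  0.23062748]), 'eef_rot': array([-3.08194683e+00, -6.01939379e-01,  1.11126730e-04]), 'contact_force': array([-0.87991089,  0.72453431,  0.39243269]), 'moment': array([-0.02178619, -0.02549973, -0.01082568]), 'gripper_force': 0.0, 'opening': 0.08566871161474536}
top {'fx': 524.124, 'fy': 524.124, 'cx': 321.103, 'cy': 239.002, 'world_to_cam': [[0.019, -1.0, -0.006, -0.082], [0.996, 0.018, 0.089, -0.507], [-0.089, -0.008, 0.996, -1.586], [0.0, 0.0, 0.0, 1.0]]}
side {'fx': 445.49, 'fy': 445.49, 'cx': 314.576, 'cy': 242.796, 'world_to_cam': [[0.965, -0.264, -0.003, -0.511], [0.14, 0.505, 0.852, -0.127], [-0.224, -0.822, 0.524, -1.352], [0.0, 0.0, 0.0, 1.0]]}
wrist {'fx': 345.512, 'fy': 345.512, 'cx': 322.144, 'cy': 244.279, 'world_to_cam': [[0.377, -0.926, 0.0, -0.551], [0.884, 0.36, -0.297, 0.039], [0.275, 0.112, 0.955, -0.379], [0.0, 0.0, 0.0, 1.0]]}
```

View pics/top0.png

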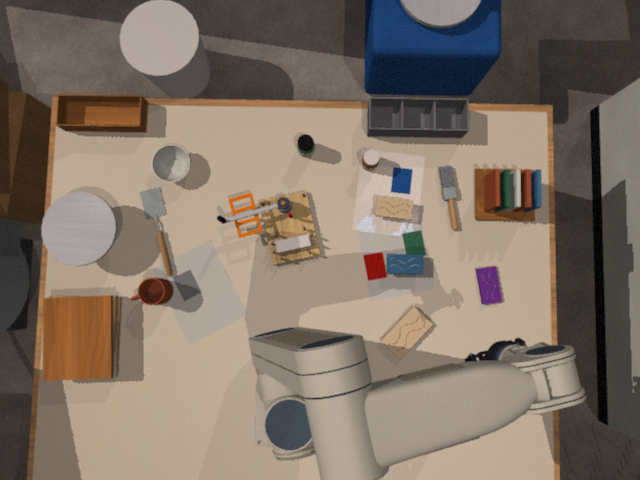

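View pics/side0.png

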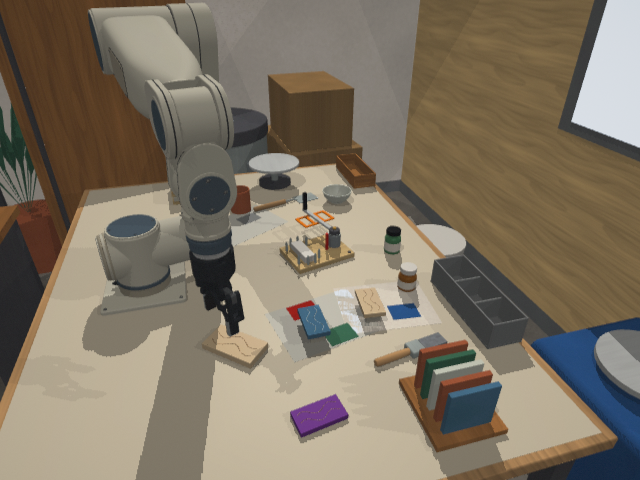

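The tiles in the top view are: buff at (394,208), raised on a block; a larger buff at (408,331), on the table; purple at (488,285); and blue at (405,264). The one meant is the buff at (394,208), because it is the smaller of the two buff tiles. I'll check its size and view an enlarged crop. The jig is at (293,228), the pivot at (285,204) and the handle at (222,219).

```bash
python3 - <<'E'
from h import *
for n,boxes in {"top":{"buff":(370,185,420,230),"big":(375,300,440,365),"blue":(380,245,430,285)}}.items():
    c=get_calibration(n); d=np.load(f"pics/{n}0.npz")["d"]; P=pts(c,d)
    for k,(a,b,e,f) in boxes.items():
        z=P[b:f,a:e,2]; m=((z>0.006 if k=="big" else z>0.03)&(d[b:f,a:e]>0)).astype(np.uint8)
        nn,l,s,_=cv2.connectedComponentsWithStats(m); i=1+s[1:,4].argmax(); m=l==i
        zt=np.median(z[m]); v,u=np.nonzero(m)
        r=cv2.minAreaRect(np.stack([u+a,v+b],1).astype(np.float32)); bx=cv2.boxPoints(r)
        W=np.array([onz(c,x,y,zt)[:2] for x,y in bx]); 
        print(k,"z",zt.round(4),"c",onz(c,*r[0],zt).round(4),"sides",np.linalg.norm(np.diff(W,axis=0),axis=1).round(3),"dirs",np.degrees(np.arctan2(*np.diff(W,axis=0).T[::-1])).round(1))
im=cv2.imread("pics/top0.png"); a=cv2.resize(im[180:360,190:440],None,fx=3,fy=3,interpolation=cv2.INTER_CUBIC); cv2.imwrite("pics/crop1.png",a)
E
```

```text
buff z 0.0383 c [ 0.6054 -0.2936  0.0383] sides [0.061 0.111 0.061] dirs [ -6.2 -95.9 173.4]
big z 0.018 c [ 0.2303 -0.3352  0.018 ] sides [0.155 0.096 0.155] dirs [ -42.1 -131.7  137.7]
blue z 0.0383 c [ 0.4344 -0.3277  0.0383] sides [0.109 0.057 0.109] dirs [ -88.9 -179.9   91.1]
```

View pics/crop1.png

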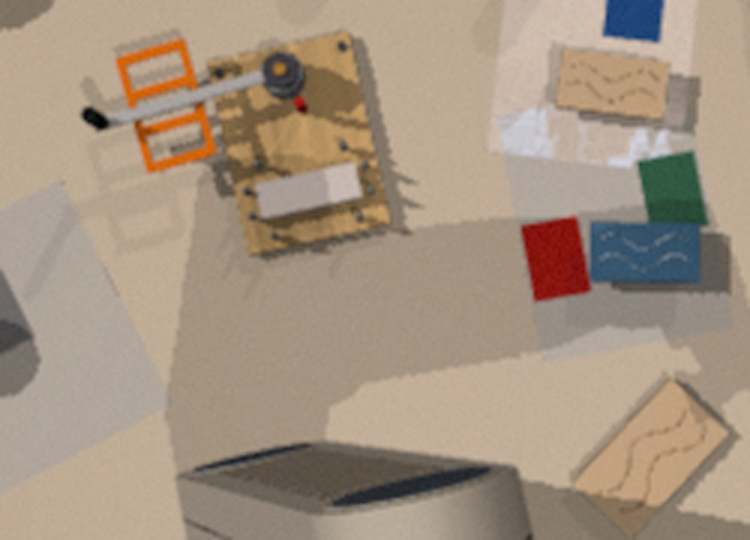

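The crop confirms it. The buff tile at crop (612,83) measures 61 x 111 mm with its top at 38 mm, on a white block. The other buff tile at crop (655,455) is 155 x 96 mm, so it is the look-alike. The bed centre is near crop (310,192), which is top (293,244). Next I work out the move to above the tile.

```bash
cat >> h.py <<'E'
from scipy.spatial.transform import Rotation as Ro
def go(x,y,z,yaw=None):
    """shift (cm, tool axes now) to target, and roll (deg) bringing tool x to yaw"""
    s=manip.sense(); R=Ro.from_rotvec(s["eef_rot"]).as_matrix()
    print("t",round(s["time"],2),"tcp",s["tcp_pos"].round(4),"yaw",np.degrees(np.arctan2(R[1,0],R[0,0])).round(2),"tilt",R[:2,2].round(4),"dp",(R.T@(np.array([x,y,z])-s["tcp_pos"])*100).round(2),"roll",None if yaw is None else (np.degrees(np.arctan2(R[1,0],R[0,0]))-yaw).round(2))
E
python3 - <<'E'
from h import *
go(0.605,-0.294,0.231,84)
s=manip.sense(); R=Ro.from_rotvec(s["eef_rot"]).as_matrix()
M=np.linalg.inv(np.array(get_calibration("wrist")["world_to_cam"]))
print("cam in tool",(R.T@(M[:3,3]-s["tcp_pos"])).round(3)); print((R.T@M[:3,:3]).round(2))
E
```

```text
t 0.15 tcp [ 0.2069 -0.5094  0.2308] yaw 22.1 tilt [-0.0003  0.001 ] dp [ 4.499e+01 -4.970e+00 -1.000e-02] roll -61.9
cam in tool [ 0.076  0.001 -0.143]
[[ 0.    0.95  0.3 ]
 [ 1.   -0.   -0.  ]
 [-0.    0.3  -0.95]]
```

```bash
python3 -m pendant '[{"dp":[2.5,-0.3,0]},{"dp":[5,-0.6,0]},{"dp":[5,-0.6,0]},{"dp":[5,-0.6,0]},{"dp":[5,-0.6,0]},{"dp":[5,-0.6,0]},{"dp":[5,-0.6,0]},{"dp":[5,-0.6,0]},{"dp":[5,-0.6,0]},{"dp":[2.5,0,0]},{"roll":-10},{"roll":-10},{"roll":-10},{"roll":-10},{"roll":-10},{"roll":-10},{"roll":-1.9},{"dp":[0,0,4]},{"dp":[0,0,4]},{}]' 0
python3 - <<'E'
from h import *
go(0.605,-0.294,0.15,84)
c=get_calibration("wrist"); im,d=get_image("wrist"); cv2.imwrite("pics/w1.png",im); np.save("pics/w1.npy",d)
P=pts(c,d); z=P[...,2]; print(proj(c,[0.605,-0.294,0.039]),np.median(z[d>0]))
E
```

```text
t 0.15 tcp [ 0.2069 -0.5094  0.2308] yaw 22.1 tilt [-0.0003  0.001 ] dp [44.99 -4.97  8.09] roll -61.9
(np.float64(237.5495040602607), np.float64(-513.5817675388282)) 0.001269992433105549invalid input
```

View pics/w1.png

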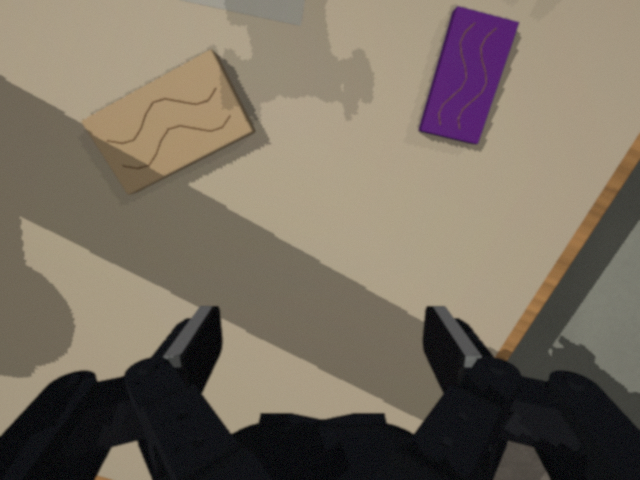

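The pendant refused the call, apparently because every row needs both keys, so the arm has not moved. This view only shows the look-alike tiles, the larger buff at (170,120) and the purple at (468,75). I'll send the move again.

```bash
python3 -m pendant '[{"dp":[2.5,-0.3,0],"roll":0},{"dp":[5,-0.6,0],"roll":0},{"dp":[5,-0.6,0],"roll":0},{"dp":[5,-0.6,0],"roll":0},{"dp":[5,-0.6,0],"roll":0},{"dp":[5,-0.6,0],"roll":0},{"dp":[5,-0.6,0],"roll":0},{"dp":[5,-0.6,0],"roll":0},{"dp":[5,-0.6,0],"roll":0},{"dp":[2.5,0,0],"roll":0},{"dp":[0,0,0],"roll":-10},{"dp":[0,0,0],"roll":-10},{"dp":[0,0,0],"roll":-10},{"dp":[0,0,0],"roll":-10},{"dp":[0,0,0],"roll":-10},{"dp":[0,0,0],"roll":-10},{"dp":[0,0,4],"roll":-1.9},{"dp":[0,0,4],"roll":0},{"dp":[0,0,0],"roll":0},{"dp":[0,0,0],"roll":0}]' 0 && python3 - <<'E'
from h import *
go(0.605,-0.294,0.15,84)
c=get_calibration("wrist"); im,d=get_image("wrist"); cv2.imwrite("pics/w2.png",im); np.save("pics/w2.npy",d)
P=pts(c,d); z=P[...,2]; print(proj(c,[0.605,-0.294,0.039]))
m=((z>0.032)&(z<0.048)&(d>0)&(np.hypot(P[...,0]-.605,P[...,1]+.294)<.09)).astype(np.uint8)
m=cv2.morphologyEx(m,cv2.MORPH_OPEN,np.ones((3,3)))
nn,l,s,_=cv2.connectedComponentsWithStats(m); m=l==1+s[1:,4].argmax(); v,u=np.nonzero(m)
zt=np.median(z[m]); W=np.array([onz(c,a,b,zt)[:2] for a,b in zip(u,v)])
r=cv2.minAreaRect((W*1000).astype(np.float32)); print("ztop",zt,r, "px",u.min(),u.max(),v.min(),v.max())
E
```

```text
time: 2.7
tcp_pos: [0.6052, -0.2933, 0.1528]
eef_rot: [2.334, 2.101, 0.001]
contact_force: [-0.0, 0.4, 0.8]
opening: 0.0854
gripper_force: 0.0
t 2.7 tcp [ 0.6052 -0.2933  0.1528] yaw 84.0 tilt [ 0.0012 -0.0007] dp [-0.07 -0.01  0.28] roll 0.0
(np.float64(321.1851640063404), np.float64(238.21495035447987))
ztop 0.039414129406879994 ((608.002197265625, -293.78070068359375), (109.86573791503906, 59.65595626831055), 83.92376708984375) px 285 366 165 302
```

View pics/w2.png

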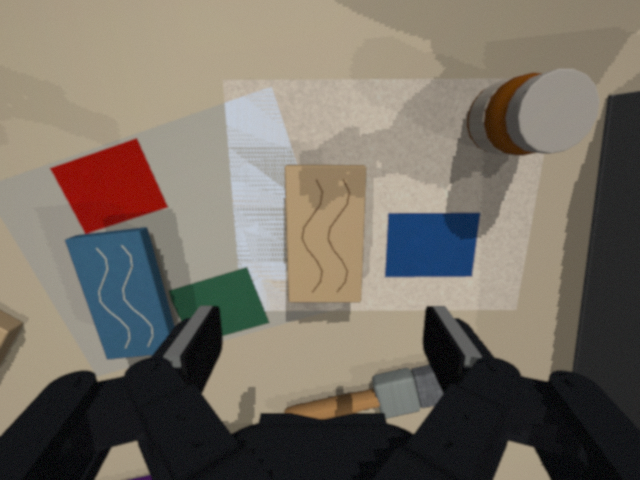

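The wrist view shows the buff tile at px (325,233), square to the fingers, with its top at 39.4 mm (the top view gave 38.3 mm). Wrist puts its centre at (0.608, -0.294) and top at (0.605, -0.294), so I use 0.607. Descending now.

```bash
python3 -m pendant '[{"dp":[-0.07,0.18,2],"roll":0},{"dp":[0,0,4],"roll":0},{"dp":[0,0,4],"roll":0},{"dp":[0,0,2.5],"roll":0},{"dp":[0,0,1.5],"roll":0},{"dp":[0,0,0.2],"roll":0},{"dp":[0,0,0],"roll":0},{"dp":[0,0,0],"roll":0}]' 0.2
```

```text
time: 3.75
tcp_pos: [0.607, -0.2943, 0.0106]
eef_rot: [2.333, 2.101, 0.001]
contact_force: [-0.4, 0.1, 0.5]
opening: 0.0685
gripper_force: 0.0
```

```bash
python3 -m pendant '[{"dp":[0,0,0],"roll":0},{"dp":[0,0,0],"roll":0}]' 0.28; python3 -m pendant '[{"dp":[0,0,0],"roll":0},{"dp":[0,0,0],"roll":0}]' 0.295;python3 -m pendant '[{"dp":[0,0,0],"roll":0},{"dp":[0,0,0],"roll":0}]' 0.3
```

```text
time: 4.0
tcp_pos: [0.6065, -0.294, 0.0096]
eef_rot: [2.334, 2.102, 0.0]
contact_force: [-0.3, -0.1, 1.0]
opening: 0.0614
gripper_force: 0.2
time: 4.25
tcp_pos: [0.6067, -0.294, 0.0094]
eef_rot: [2.334, 2.102, 0.0]
contact_force: [0.8, -0.7, 1.0]
opening: 0.0603
gripper_force: 0.7
time: 4.5
tcp_pos: [0.6067, -0.294, 0.0095]
eef_rot: [2.334, 2.102, 0.0]
contact_force: [2.0, -0.4, 1.5]
opening: 0.0603
gripper_force: 6.7
```

```bash
python3 -m pendant '[{"dp":[0,0,0],"roll":0},{"dp":[0,0,0],"roll":0}]' 0.302
```

```text
time: 4.75
tcp_pos: [0.6067, -0.294, 0.0095]
eef_rot: [2.334, 2.102, 0.001]
contact_force: [2.5, -0.1, 3.9]
opening: 0.0597
gripper_force: 11.7
```

```bash
python3 -m pendant '[{"dp":[0,0,0],"roll":0}]' 0.301; python3 -m pendant '[{"dp":[0,0,-0.3],"roll":0},{"dp":[0,0,-0.5],"roll":0},{"dp":[0,0,0],"roll":0}]'
```

```text
time: 4.88
tcp_pos: [0.6067, -0.294, 0.0095]
eef_rot: [2.334, 2.102, 0.0]
contact_force: [3.0, -0.4, 4.0]
opening: 0.0597
gripper_force: 11.8
time: 5.25
tcp_pos: [0.6063, -0.2939, 0.0175]
eef_rot: [-2.335, -2.102, 0.0]
contact_force: [0.1, 0.1, -2.2]
opening: 0.0598
gripper_force: 11.2
```

```bash
python3 -m pendant '[{"dp":[0,0,-1],"roll":0},{"dp":[0,0,-2],"roll":0},{"dp":[0,0,-3],"roll":0},{"dp":[0,0,-3],"roll":0},{"dp":[0,0,-3],"roll":0},{"dp":[0,0,-1.5],"roll":0}]'; python3 - <<'E'
from h import *
c=get_calibration("top"); n=onz(c,293.3,244,.04); p=onz(c,284.3,204.3,.086)
print(n,p,np.linalg.norm((p-n)[:2]),np.degrees(np.arctan2(*(p-n)[1::-1])))
a=np.degrees(np.arctan2(*(p-n)[1::-1])); y=np.array([-np.sin(np.radians(a)),np.cos(np.radians(a))])
t=n[:2]-.1*y; go(t[0],t[1],.15,a+90)
E
```

```text
time: 6.0
tcp_pos: [0.6068, -0.2941, 0.1545]
eef_rot: [2.333, 2.101, 0.001]
contact_force: [0.8, -0.3, -2.0]
opening: 0.0598
gripper_force: 11.2
[0.49024391 0.01140022 0.04      ] [0.60423849 0.03808005 0.086     ] 0.11707509645928167 13.172672873511006
t 6.0 tcp [ 0.6068 -0.2941  0.1545] yaw 84.0 tilt [ 0.0021 -0.0014] dp [ 19.72 -11.5    0.41] roll -19.17
```

```bash
python3 -m pendant '[{"dp":[1,-0.6,0],"roll":0},{"dp":[2.5,-1.5,0],"roll":-3},{"dp":[3.5,-2,0],"roll":-4},{"dp":[3.5,-2.1,0],"roll":-4},{"dp":[3.5,-2.2,0],"roll":-4},{"dp":[2.5,-1.6,0],"roll":-3},{"dp":[1.4,-0.4,0],"roll":-1.2},{"dp":[0,0,0],"roll":0},{"dp":[0,0,0],"roll":0}]' && python3 - <<'E'
from h import *
go(0.490,0.011,.15,103.2)
c=get_calibration("wrist"); im,d=get_image("wrist"); cv2.imwrite("pics/w3.png",im); np.save("pics/w3.npy",d); print(c["world_to_cam"])
print(proj(c,[0.490,0.0114,.04]))
E
```

```text
time: 7.12
tcp_pos: [0.4986, -0.1188, 0.152]
eef_rot: [1.952, 2.461, -0.0]
contact_force: [0.7, -0.3, -1.7]
opening: 0.0599
gripper_force: 11.2
t 7.12 tcp [ 0.4986 -0.1188  0.152 ] yaw 103.15 tilt [ 0.0002 -0.0002] dp [12.84  2.12  0.2 ] roll -0.05
[[ 9.73615284e-01  2.28194665e-01 -6.87620803e-04 -4.58234654e-01]
 [-2.18023257e-01  9.29319860e-01 -2.98044387e-01  2.35897671e-01]
 [-6.73731194e-02  2.90330488e-01  9.54551764e-01 -2.35551293e-01]
 [ 0.00000000e+00  0.00000000e+00  0.00000000e+00  1.00000000e+00]]
(np.float64(354.72285320458064), np.float64(49.911915219753524))
```

View pics/w3.png

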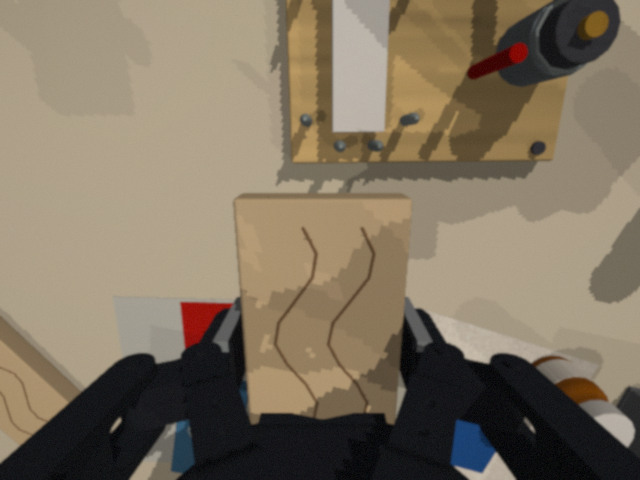

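The tile is held squarely, with its front edge at rows 196-205 and columns 236-411. The near pegs are at (306,120), (340,145), (376,145) and (409,118), and the bed is at columns 333-387. I'll move 4 cm forward to bring the whole bed into view.

```bash
python3 -m pendant '[{"dp":[2,1,0],"roll":0},{"dp":[2,1.1,0],"roll":0},{"dp":[0,0,0],"roll":0},{"dp":[0,0,0],"roll":0}]' && python3 - <<'E'
from h import *
go(0.490,0.011,.15,103.2)
c=get_calibration("wrist"); im,d=get_image("wrist"); cv2.imwrite("pics/w4.png",im); np.save("pics/w4.npy",d); print(proj(c,[0.490,0.0114,.04]))
np.save("pics/w4c.npy",c["world_to_cam"])
P=pts(c,d); z=P[...,2]
hsv=cv2.cvtColor(im,cv2.COLOR_BGR2HSV)
near=(np.hypot(P[...,0]-.49,P[...,1]-.011)<.075)&(d>0)
print("z hist",np.histogram(z[near],np.arange(.01,.06,.004)))
bed=(near&(z>.032)&(z<.046)&(hsv[...,1]<70)).astype(np.uint8); bed=cv2.morphologyEx(bed,cv2.MORPH_OPEN,np.ones((7,7)))
v,u=np.nonzero(bed); zt=np.median(z[bed>0]); W=np.array([onz(c,a,b,zt)[:2] for a,b in zip(u,v)])
print("bed",zt,cv2.minAreaRect((W*1000).astype(np.float32)),u.min(),u.max(),v.min(),v.max())
# tile in hand
s=manip.sense(); R=Ro.from_rotvec(s["eef_rot"]).as_matrix(); T=(P-s["tcp_pos"])@R
m=((d>0)&(abs(T[...,0])<.08)&(abs(T[...,1])<.034)&(T[...,2]>-.05)&(T[...,2]<.02)&(hsv[...,1]>60)).astype(np.uint8); m=cv2.morphologyEx(m,cv2.MORPH_OPEN,np.ones((5,5)))
v,u=np.nonzero(m); t=T[m>0]; print("tile top tool z",np.median(t[:,2]),"x",np.percentile(t[:,0],[0.5,99.5]),"y",np.percentile(t[:,1],[.5,50,99.5]))
r=cv2.minAreaRect((t[abs(t[:,2]-np.median(t[:,2]))<.004][:,:2]*1000).astype(np.float32)); print(r)
E
```

```text
time: 7.68
tcp_pos: [0.5094, -0.0752, 0.152]
eef_rot: [-1.952, -2.462, 0.001]
contact_force: [0.9, -0.1, -1.3]
opening: 0.0596
gripper_force: 11.2
t 7.67 tcp [ 0.5094 -0.0752  0.152 ] yaw 103.18 tilt [-0.0004 -0.0002] dp [8.84 0.07 0.2 ] roll -0.02
(np.float64(323.52604879907034), np.float64(114.81700856083555))
z hist (array([    0,  6348, 11053,    96,    89,   114,   116,  8453,   265,
         395,   243,     8]), array([0.01 , 0.014, 0.018, 0.022, 0.026, 0.03 , 0.034, 0.038, 0.042,
       0.046, 0.05 , 0.054, 0.058]))
bed 0.04028045645889139 ((493.16314697265625, 13.404888153076172), (35.9872932434082, 103.63723754882812), 13.763854026794434) 301 356 27 188
tile top tool z -0.02983198973707827 x [-0.03362526  0.05507594] y [-0.02930224  0.00015471  0.02975347]
((8.824592590332031, 0.25365638732910156), (93.35307312011719, 61.49711608886719), 0.7512512803077698)
```

View pics/w4.png

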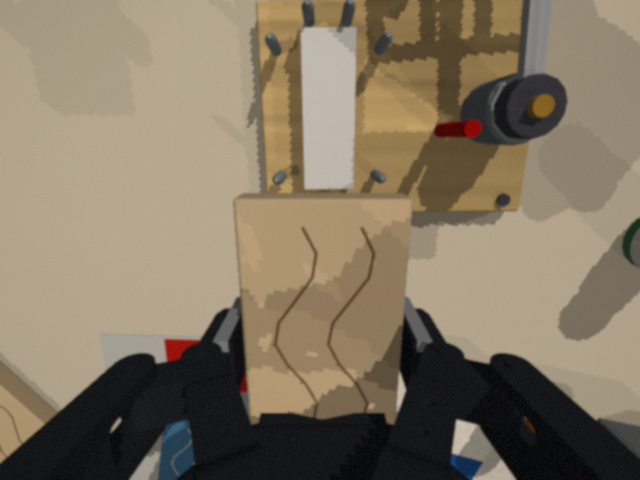

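The wrist view shows the whole bed at columns 301-356 and rows 27-188. That gives a centre of (0.4932, 0.0134), z 40.3 mm, 36.0 x 103.6 mm, at 13.8 deg. The tile is centred in the hand with its underside about 15.8 mm behind the TCP. I'll move over the nest and stop just above the pegs to check.

```bash
python3 -m pendant '[{"dp":[1.5,0.1,0],"roll":-0.4},{"dp":[3,0.14,0],"roll":0},{"dp":[3,0.1,0],"roll":0},{"dp":[1.5,0.1,0],"roll":0},{"dp":[0,0,1.5],"roll":0},{"dp":[0,0,3],"roll":0},{"dp":[0,0,3],"roll":0},{"dp":[0,0,1.7],"roll":0},{"dp":[0,0,0.7],"roll":0},{"dp":[0,0,0],"roll":0},{"dp":[0,0,0],"roll":0}]' && python3 - <<'E'
from h import *
go(0.4932,0.0134,.0245,103.6)
c=get_calibration("wrist"); im,d=get_image("wrist"); cv2.imwrite("pics/w5.png",im); np.save("pics/w5.npy",d); np.save("pics/w5c.npy",c["world_to_cam"])
a=np.radians(13.6);X=np.array([np.cos(a),np.sin(a)]);Y=np.array([-X[1],X[0]])
for i,j in ((36.8,44),(-36.8,44),(18,61.8),(-18,61.8)):
    p=np.array([.4932,.0134])+(i*X+j*Y)/1000; print(i,j,np.round(proj(c,[*p,.053]),1),np.round(proj(c,[*p,.018]),1))
E
```

```text
time: 9.1
tcp_pos: [0.493, 0.0139, 0.054]
eef_rot: [1.942, 2.468, 0.001]
contact_force: [0.2, 1.1, -2.0]
opening: 0.0599
gripper_force: 11.2
t 9.1 tcp [0.493  0.0139 0.054 ] yaw 103.6 tilt [ 0.0013 -0.0002] dp [-0.05  0.01  2.95] roll 0.0
36.8 44 [409.2 213.1] [393.  198.9]
-36.8 44 [235.7 213. ] [251.7 198.8]
18 61.8 [366.5 170.4] [358.  163.9]
-18 61.8 [278.4 170.3] [286.8 163.8]
```

View pics/w5.png

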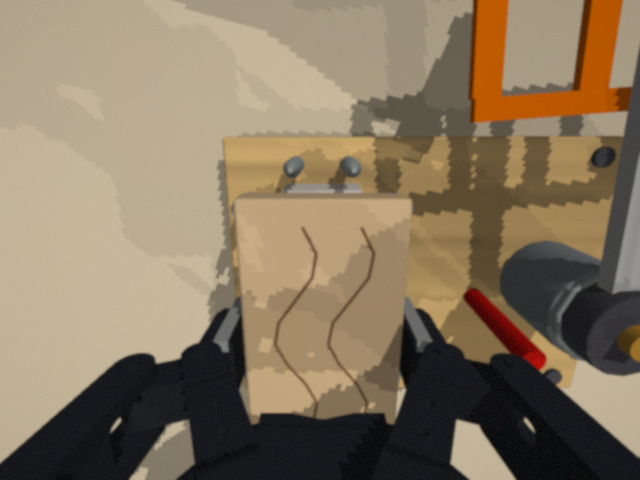

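The far pegs are at (292,166) and (350,166), just ahead of the tile's front edge at columns 236-411, with the bed's end between them. I'll get the remaining offsets numerically from the depth image.

```bash
python3 - <<'E'
from h import *
s=manip.sense(); R=Ro.from_rotvec(s["eef_rot"]).as_matrix()
for n in ("w5","w4"):
    c=get_calibration("wrist"); c["world_to_cam"]=np.load(f"pics/{n}c.npy"); d=np.load(f"pics/{n}.npy"); P=pts(c,d)
    T=(P-s["tcp_pos"])@R*1000  # mm in present tool frame
    z=P[...,2]*1000
    m=((d>0)&(z>46)&(z<57)&(abs(T[...,0])<72)&(abs(T[...,1])<45)).astype(np.uint8)
    nn,l,st,_=cv2.connectedComponentsWithStats(m)
    for i in range(1,nn):
        if st[i,4]>8:
            t=T[l==i]; zz=z[l==i]; print(n,"px",st[i,:5],"centre",((t.min(0)+t.max(0))/2)[:2].round(1),"min",t.min(0)[:2].round(1),"max",t.max(0)[:2].round(1),"z",zz.max().round(1))
    b=(d>0)&(z>37)&(z<43)&(abs(T[...,0])<60)&(abs(T[...,1])<21); t=T[b]; print(n,"bed y",np.percentile(t[:,1],[1,99]).round(1),"x",np.percentile(t[:,0],[.5,99.5]).round(1))
    b=(d>0)&(T[...,2]<-25)&(T[...,2]>-34)&(abs(T[...,0])<60)&(abs(T[...,1])<40); t=T[b]
    if n=="w5":
        for x in (0,20,40,50):
            q=t[abs(t[:,0]-x)<4]; print("tile y at x",x,q[:,1].min().round(1),q[:,1].max().round(1))
        print("front",[np.percentile(t[abs(t[:,1]-y)<5][:,0],99).round(1) for y in (-22,0,22)])
E
```

```text
w5 px [284 160  17  18 227] centre [ 61.4 -12.9] min [ 57.8 -16.3] max [64.9 -9.4] z 54.7
w5 px [344 160  17  18 236] centre [61.4 12.8] min [57.8  9.3] max [65.  16.2] z 54.2
w5 px [231 204   3  11  24] centre [ 44.2 -38.9] min [ 42.3 -40.4] max [ 46.  -37.4] z 54.3
w5 px [412 206   2   8  12] centre [44.1 39.3] min [42.8 38.6] max [45.4 40.1] z 51.3
w5 px [245 373   2  11  17] centre [-43.2 -38.9] min [-44.9 -39.9] max [-41.5 -38. ] z 52.6
w5 px [399 373   2  11  17] centre [-43.3  39.6] min [-44.6  38.9] max [-42.   40.4] z 51.0
w5 bed y [-17.6  17.6] x [50.3 55. ]
tile y at x 0 -30.0 30.5
tile y at x 20 -29.7 30.1
tile y at x 40 -30.0 30.2
tile y at x 50 -30.0 30.2
front [np.float64(54.8), np.float64(54.7), np.float64(54.8)]
w4 px [302   0  12  15 123] centre [ 60.5 -13.1] min [ 56.9 -16.5] max [64.2 -9.6] z 54.0
w4 px [344   0  12  14 127] centre [60.5 13. ] min [57.3  9.6] max [63.7 16.4] z 54.6
w4 px [266  33  11  14 113] centre [ 42.9 -36.6] min [ 39.3 -39.8] max [ 46.6 -33.4] z 54.7
w4 px [381  32  12  14 113] centre [43.1 36.7] min [39.4 33.2] max [46.7 40.2] z 53.7
w4 px [376 173  11  11  85] centre [-44.5  37.1] min [-48.1  33.5] max [-40.9  40.7] z 54.3
w4 px [272 174  11  11  85] centre [-44.7 -36.7] min [-48.3 -40.3] max [-41.1 -33.1] z 54.7
w4 bed y [-17.6  17.7] x [-52.1  57.5]
```

Tile and nest agree to about 0.2 mm across and 0.4 mm along, with no measurable yaw. Lowering.

```bash
python3 -m pendant '[{"dp":[-0.03,0,1],"roll":0},{"dp":[0,0,0.8],"roll":0},{"dp":[0,0,0.5],"roll":0},{"dp":[0,0,0.3],"roll":0},{"dp":[0,0,0],"roll":0},{"dp":[0,0,0],"roll":0}]'; python3 -m pendant '[{"dp":[0,0,0.15],"roll":0},{"dp":[0,0,0],"roll":0}]'
```

```text
time: 9.9
tcp_pos: [0.4926, 0.0137, 0.0274]
eef_rot: [1.943, 2.469, 0.0]
contact_force: [-0.1, 0.2, -2.1]
opening: 0.0598
gripper_force: 11.2
time: 10.15
tcp_pos: [0.4925, 0.0137, 0.0258]
eef_rot: [1.943, 2.469, 0.0]
contact_force: [0.4, -1.1, -1.4]
opening: 0.06
gripper_force: 11.2
```

```bash
python3 -m pendant '[{"dp":[0,0,0.06],"roll":0},{"dp":[0,0,0],"roll":0}]';  python3 -m pendant '[{"dp":[0,0,0.05],"roll":0},{"dp":[0,0,0],"roll":0}]'
```

```text
time: 10.4
tcp_pos: [0.4925, 0.0137, 0.0252]
eef_rot: [-1.943, -2.469, 0.0]
contact_force: [-0.4, -0.2, -2.8]
opening: 0.0599
gripper_force: 11.2
time: 10.65
tcp_pos: [0.4925, 0.0137, 0.0246]
eef_rot: [-1.943, -2.469, 0.0]
contact_force: [0.9, 0.3, -2.0]
opening: 0.0599
gripper_force: 11.2
```

```bash
python3 -m pendant '[{"dp":[0,0,0.04],"roll":0},{"dp":[0,0,0],"roll":0}]';  python3 -m pendant '[{"dp":[0,0,0.04],"roll":0},{"dp":[0,0,0],"roll":0}]'
```

```text
time: 10.9
tcp_pos: [0.4925, 0.0137, 0.0245]
eef_rot: [1.943, 2.469, 0.0]
contact_force: [-1.2, -0.1, 3.0]
opening: 0.0598
gripper_force: 11.6
time: 11.15
tcp_pos: [0.4925, 0.0137, 0.0244]
eef_rot: [1.942, 2.469, 0.0]
contact_force: [-3.2, 0.7, 8.0]
opening: 0.0599
gripper_force: 12.3
```

```bash
python3 -m pendant '[{"dp":[0,0,-0.04],"roll":0},{"dp":[0,0,0],"roll":0}]' 0.295; python3 -m pendant '[{"dp":[0,0,0],"roll":0},{"dp":[0,0,0],"roll":0}]' 0.28; python3 -m pendant '[{"dp":[0,0,0],"roll":0},{"dp":[0,0,0],"roll":0},{"dp":[0,0,0],"roll":0}]' 0.15; python3 -m pendant '[{"dp":[0,0,-1],"roll":0},{"dp":[0,0,-2],"roll":0},{"dp":[0,0,-4],"roll":0},{"dp":[0,0,-5],"roll":0},{"dp":[0,0,-5],"roll":0},{"dp":[0,0,0],"roll":0},{"dp":[0,0,0],"roll":0}]'
python3 - <<'E'
from h import *
c=get_calibration("wrist"); im,d=get_image("wrist"); cv2.imwrite("pics/w6.png",im); np.save("pics/w6.npy",d); np.save("pics/w6c.npy",c["world_to_cam"])
P=pts(c,d); z=P[...,2]*1000; s=manip.sense(); R=Ro.from_rotvec(s["eef_rot"]).as_matrix(); T=(P-s["tcp_pos"])@R*1000
hsv=cv2.cvtColor(im,cv2.COLOR_BGR2HSV)
m=(d>0)&(abs(T[...,0])<57)&(abs(T[...,1])<33)&(z>45); t=np.c_[T[m][:,:2],z[m]]
A=np.c_[t[:,:2],np.ones(len(t))]; k=np.linalg.lstsq(A,t[:,2],rcond=None)[0]; print("tile plane",k.round(4),"extent",np.percentile(t,[0.5,99.5],axis=0).round(1))
g=get_calibration("top"); it,dt=get_image("top"); cv2.imwrite("pics/top1.png",it)
# handle: top of post z .14
Pt=pts(g,dt); zt=Pt[...,2]
mm=(dt>0)&(zt>.11)&(zt<.16)&(Pt[...,0]>.4)&(Pt[...,0]<.7)&(Pt[...,1]>.12)&(Pt[...,1]<.3); print("handle top cam",mm.sum(),np.median(Pt[mm],axis=0))
mw=(d>0)&(P[...,2]>.11)&(P[...,2]<.16)&(P[...,1]>.12); print("handle wrist",mw.sum(),np.median(P[mw],axis=0) if mw.any() else 0)
hub=(dt>0)&(zt>.075)&(zt<.1)&(np.hypot(Pt[...,0]-.605,Pt[...,1]-.04)<.03); print("hub",hub.sum(),np.median(Pt[hub],axis=0))
go(.4925,.0137,.15,103.6)
E
```

```text
time: 11.4
tcp_pos: [0.4926, 0.0137, 0.0243]
eef_rot: [1.943, 2.469, 0.0]
contact_force: [-0.3, 0.7, -1.1]
opening: 0.0605
gripper_force: 0.0
time: 11.65
tcp_pos: [0.4925, 0.0137, 0.0242]
eef_rot: [-1.943, -2.469, 0.0]
contact_force: [-0.3, -0.8, 0.3]
opening: 0.0615
gripper_force: 0.0
time: 12.02
tcp_pos: [0.4925, 0.0137, 0.0243]
eef_rot: [1.943, 2.469, 0.0]
contact_force: [0.2, -0.1, 0.2]
opening: 0.0726
gripper_force: 0.0
time: 12.9
tcp_pos: [0.4922, 0.0138, 0.1943]
eef_rot: [1.943, 2.469, 0.0]
contact_force: [1.0, 0.2, -1.1]
opening: 0.0727
gripper_force: 0.0
tile plane [ 1.492300e+00 -8.570000e-02  1.976297e+02] extent [[-53.  -32.2  52.6]
 [ 53.3  32.2 292.5]]
handle top cam 34 [0.55079361 0.21674452 0.13659882]
handle wrist 0 0
hub 9 [0.62137454 0.03996324 0.07932141]
t 13.0 tcp [0.4919 0.0138 0.1933] yaw 103.6 tilt [-0.0018  0.0003] dp [-0.03  0.07  4.33] roll 0.0
```

View pics/w6.png

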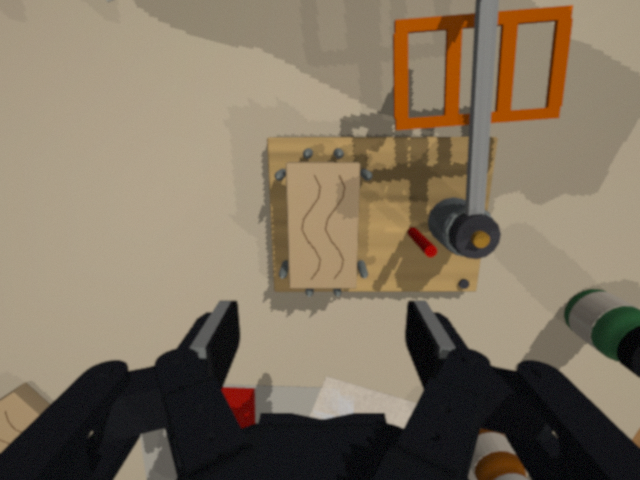

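The tile sits between all eight pegs, centred at about (323,226) and released. The stencil arm's bar runs up from the hub at (470,230). Top-view depth puts the handle at (0.551, 0.217), 184 mm from the pivot, with the bar at about 108 deg. I'll go above it and refine.

```bash
python3 -m pendant '[{"dp":[2,1.2,0],"roll":0},{"dp":[4,2.3,0],"roll":0},{"dp":[4.3,2.5,0],"roll":0},{"dp":[4,2.3,0],"roll":0},{"dp":[3,1.7,0],"roll":0},{"dp":[1,0.5,0],"roll":-4.7},{"dp":[0,0,0],"roll":0},{"dp":[0,0,0],"roll":0}]' 0.15; python3 - <<'E'
from h import *
g=get_calibration("wrist"); g["world_to_cam"]=np.load("pics/w6c.npy"); d=np.load("pics/w6.npy"); P=pts(g,d); a=np.radians(13.6); X=np.array([np.cos(a),np.sin(a)]); J=(P[...,:2]-[.4925,.0137])@np.c_[X,[-X[1],X[0]]]*1000; z=P[...,2]*1000
m=(d>0)&(abs(J[...,0])<27)&(abs(J[...,1])<50)&(z<70); A=np.c_[J[m],np.ones(m.sum())]; print("tile plane",np.linalg.lstsq(A,z[m],rcond=None)[0].round(4))
c=get_calibration("wrist"); im,d=get_image("wrist"); cv2.imwrite("pics/w7.png",im); P=pts(c,d); z=P[...,2]
m=((d>0)&(z>.125)&(z<.15)&(np.hypot(P[...,0]-.551,P[...,1]-.217)<.03)); p=P[m]; print("post top",m.sum(),((p.min(0)+p.max(0))/2).round(4),np.ptp(p,axis=0).round(4))
v,u=np.nonzero(m); print(u.min(),u.max(),v.min(),v.max())
h=(p.min(0)+p.max(0))/2; pv=np.array([.4925,.0137])+.12*X; r=h[:2]-pv; print("pivot",pv,"r",np.linalg.norm(r),"dir",np.degrees(np.arctan2(r[1],r[0])))
go(h[0],h[1],.09,np.degrees(np.arctan2(r[1],r[0])))
E
```

```text
time: 14.0
tcp_pos: [0.5511, 0.2157, 0.1936]
eef_rot: [-1.842, -2.544, 0.002]
contact_force: [-0.2, 0.1, -0.3]
opening: 0.0724
gripper_force: 0.0
tile plane [-4.00000e-04 -2.20000e-03  5.44491e+01]
post top 638 [0.5534 0.2184 0.1336] [0.0153 0.0152 0.0169]
315 340 243 274
pivot [0.60913532 0.04191705] r 0.18512208363329388 dir 107.53583299646321
t 14.05 tcp [0.5513 0.2156 0.1939] yaw 108.19 tilt [-0.0009 -0.0003] dp [ 0.21  0.3  10.39] roll 0.65
```

```bash
python3 -m pendant '[{"dp":[0.2,0.3,2],"roll":0},{"dp":[0,0,3],"roll":0},{"dp":[0,0,3],"roll":0},{"dp":[0,0,2],"roll":0},{"dp":[0,0,0.4],"roll":0},{"dp":[0,0,0],"roll":0}]' 0.3; python3 -m pendant '[{"dp":[0,0,0],"roll":0},{"dp":[0,0,0],"roll":0},{"dp":[0,0,0],"roll":0},{"dp":[0,0,0],"roll":0},{"dp":[0,0,0],"roll":0}]' 0.7;  python3 -m pendant '[{"dp":[0,0,0],"roll":0},{"dp":[0,0,0],"roll":0}]' 0.77; python3 - <<'E'
from h import *
pv=np.array([.6091,.0419]); s=manip.sense(); r=s["tcp_pos"][:2]-pv; print(np.linalg.norm(r),np.degrees(np.arctan2(r[1],r[0])))
E
```

```text
time: 14.8
tcp_pos: [0.554, 0.2187, 0.0908]
eef_rot: [1.841, 2.545, 0.0]
contact_force: [0.0, -0.3, 0.5]
opening: 0.0596
gripper_force: 0.0
time: 15.42
tcp_pos: [0.5538, 0.2191, 0.0903]
eef_rot: [1.84, 2.546, 0.0]
contact_force: [-0.1, -0.6, -0.0]
opening: 0.0257
gripper_force: 0.0
time: 15.68
tcp_pos: [0.5537, 0.2191, 0.0903]
eef_rot: [-1.84, -2.546, 0.0]
contact_force: [0.1, 0.2, -0.8]
opening: 0.0193
gripper_force: 0.0
0.18568538526304265 107.34884812734532
```

```bash
python3 -m pendant '[{"dp":[-0.02,-0.8,0],"roll":-2.5},{"dp":[-0.07,-1.61,0],"roll":-5},{"dp":[-0.07,-1.61,0],"roll":-5},{"dp":[-0.07,-1.61,0],"roll":-5},{"dp":[0,0,0],"roll":0}]'; python3 - <<'E'
from h import *
pv=np.array([.6091,.0419]); s=manip.sense(); r=s["tcp_pos"][:2]-pv; print(np.linalg.norm(r),np.degrees(np.arctan2(r[1],r[0]))); go(.55,.2,.09,0)
E
```

```text
time: 16.3
tcp_pos: [0.5036, 0.1937, 0.0906]
eef_rot: [1.432, 2.796, 0.002]
contact_force: [2.3, 3.3, -2.4]
opening: 0.02
gripper_force: 1.6
0.1848283902096468 124.80302255822298
t 16.3 tcp [0.5036 0.1937 0.0906] yaw 125.76 tilt [0.0007 0.0008] dp [-2.2   4.13  0.06] roll 125.76
```

```bash
python3 -m pendant '[{"dp":[-0.07,-1.61,0],"roll":-5},{"dp":[-0.07,-1.61,0],"roll":-5},{"dp":[-0.07,-1.61,0],"roll":-5},{"dp":[-0.07,-1.61,0],"roll":-5},{"dp":[-0.07,-1.61,0],"roll":-5},{"dp":[-0.07,-1.61,0],"roll":-5},{"dp":[0,0,0],"roll":0}]';  python3 - <<'E'
from h import *
pv=np.array([.6091,.0419]); s=manip.sense(); r=s["tcp_pos"][:2]-pv; print(np.linalg.norm(r),np.degrees(np.arctan2(r[1],r[0]))); go(.55,.2,.09,0)
E
```

```text
time: 17.18
tcp_pos: [0.4436, 0.1197, 0.0905]
eef_rot: [-0.663, -3.071, -0.002]
contact_force: [-0.2, 4.9, 0.7]
opening: 0.0196
gripper_force: 2.2
0.18289288654736852 154.836950901513
t 17.18 tcp [0.4436 0.1197 0.0905] yaw 155.63 tilt [0.0002 0.0012] dp [-6.38 11.71  0.07] roll 155.63
```

```bash
python3 -m pendant '[{"dp":[-0.04,-1.6,0],"roll":-5},{"dp":[-0.04,-1.6,0],"roll":-5},{"dp":[-0.04,-1.6,0],"roll":-5},{"dp":[-0.04,-1.6,0],"roll":-5},{"dp":[-0.04,-1.6,0],"roll":-5},{"dp":[-0.05,-1.5,0],"roll":-5},{"dp":[0,0,0],"roll":0}]';  python3 - <<'E'
from h import *
pv=np.array([.6091,.0419]); s=manip.sense(); r=s["tcp_pos"][:2]-pv; print(np.linalg.norm(r),np.degrees(np.arctan2(r[1],r[0]))); go(.55,.2,.09,0)
E
```

```text
time: 18.05
tcp_pos: [0.4277, 0.0271, 0.0905]
eef_rot: [-0.152, 3.137, 0.001]
contact_force: [2.8, 4.6, 1.6]
opening: 0.0198
gripper_force: 2.6
0.18202422791926576 -175.3501287027085
t 18.05 tcp [0.4277 0.0271 0.0905] yaw -174.45 tilt [0.0012 0.001 ] dp [-13.85  16.02   0.08] roll -174.45
```

```bash
python3 -m pendant '[{"dp":[0,-1.1,0],"roll":-3.5},{"dp":[0,-1.1,0],"roll":-3.5},{"dp":[0,-0.2,0],"roll":-1},{"dp":[0,0,0],"roll":0}]'; python3 -m pendant '[{"dp":[0,-0.2,0],"roll":0},{"dp":[0,0,0],"roll":0}]';python3 -m pendant '[{"dp":[0,-0.1,0],"roll":0},{"dp":[0,0,0],"roll":0}]'
```

```text
time: 18.55
tcp_pos: [0.4307, 0.0042, 0.0904]
eef_rot: [-0.371, 3.119, 0.002]
contact_force: [3.3, 6.3, 0.7]
opening: 0.0196
gripper_force: 2.7
time: 18.8
tcp_pos: [0.4309, 0.0024, 0.0904]
eef_rot: [-0.371, 3.119, 0.002]
contact_force: [1.3, 6.4, 1.6]
opening: 0.02
gripper_force: 2.8
time: 19.05
tcp_pos: [0.4311, 0.0015, 0.0904]
eef_rot: [-0.371, 3.119, 0.002]
contact_force: [2.2, 6.7, 2.7]
opening: 0.0197
gripper_force: 2.8
```

```bash
python3 -m pendant '[{"dp":[0,-0.1,0],"roll":0},{"dp":[0,0,0],"roll":0}]';python3 -m pendant '[{"dp":[0,-0.05,0],"roll":0},{"dp":[0,0,0],"roll":0}]'; python3 - <<'E'
from h import *
pv=np.array([.6091,.0419]); s=manip.sense(); r=s["tcp_pos"][:2]-pv; print(np.linalg.norm(r),np.degrees(np.arctan2(r[1],r[0]))); go(.55,.2,.09,0)
E
```

```text
time: 19.3
tcp_pos: [0.4313, 0.0005, 0.0904]
eef_rot: [-0.371, 3.119, 0.002]
contact_force: [1.3, 5.6, 2.8]
opening: 0.0196
gripper_force: 2.8
time: 19.55
tcp_pos: [0.4314, 0.0001, 0.0904]
eef_rot: [-0.371, 3.119, 0.002]
contact_force: [1.5, 6.2, 2.4]
opening: 0.0199
gripper_force: 2.8
0.18257482549399418 -166.75131324063696
t 19.55 tcp [4.314e-01 1.000e-04 9.040e-02] yaw -166.43 tilt [0.0003 0.0012] dp [-16.22  16.65   0.07] roll -166.43
```

```bash
for i in 1; do python3 -m pendant '[{"dp":[0,-0.15,0],"roll":0},{"dp":[0,0,0],"roll":0}]';python3 -m pendant '[{"dp":[0,-0.1,0],"roll":0},{"dp":[0,0,0],"roll":0}]'; python3 -m pendant '[{"dp":[0,-0.1,0],"roll":0},{"dp":[0,0,0],"roll":0}]'; done
```

```text
time: 19.8
tcp_pos: [0.4317, -0.0014, 0.0904]
eef_rot: [-0.371, 3.119, 0.002]
contact_force: [1.6, 5.4, 1.9]
opening: 0.0196
gripper_force: 2.8
time: 20.05
tcp_pos: [0.4318, -0.0021, 0.0904]
eef_rot: [-0.371, 3.119, 0.003]
contact_force: [0.6, 7.2, 3.0]
opening: 0.0198
gripper_force: 3.7
time: 20.3
tcp_pos: [0.4319, -0.0024, 0.0904]
eef_rot: [-0.372, 3.119, 0.005]
contact_force: [-0.6, 11.6, 4.3]
opening: 0.0196
gripper_force: 5.8
```

```bash
python3 -m pendant '[{"dp":[0,-0.06,0],"roll":0},{"dp":[0,0,0],"roll":0},{"dp":[0,0,0],"roll":0},{"dp":[0,0,0],"roll":0}]'; python3 - <<'E'
from h import *
a,_=get_image("wrist"); b,_=get_image("side"); t,_=get_image("top")
h=np.hstack([cv2.resize(a,(400,300)),cv2.resize(t[160:310,200:400],(400,300))]); k=np.hstack([cv2.resize(b[160:310,220:420],(400,300)),cv2.resize(b,(400,300))])
cv2.imwrite("pics/end.png",np.vstack([h,k]))
s=manip.sense(); print(s["time"],s["contact_force"],s["gripper_force"],s["tcp_pos"])
E
```

```text
time: 20.8
tcp_pos: [0.4319, -0.0026, 0.0904]
eef_rot: [-0.372, 3.119, 0.006]
contact_force: [-1.1, 14.1, 4.1]
opening: 0.0199
gripper_force: 6.9
20.95 [ 0.50299905 13.93584839  5.33078188] 6.875699311494827 [ 0.43188173 -0.00259313  0.09033622]
```

View pics/end.png

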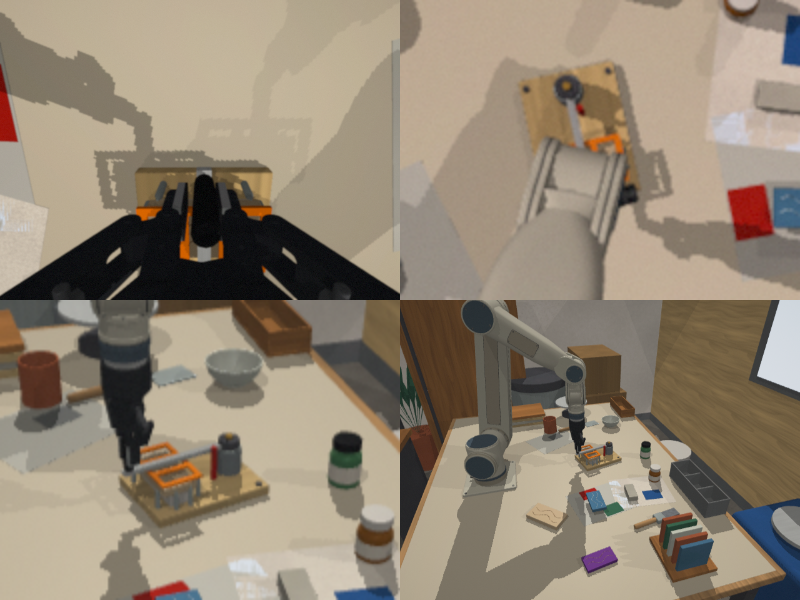

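The final views show the bar at the red pin at (214,462) in the side crop, the stencil over the nest, and the post between the fingers at (205,210) in the wrist quarter. The push is steady at 14 N, about 8 N more than the spring needs at the stop. Nothing else has been disturbed, so I'm handing in.

```bash
python3 -c "
from rig import manip
print(manip.job_done())"
```

```text
the job is handed in; nothing more can be done
None
```

I handed the job in at about 21 s: the buff tile lies released between the jig's pegs, gripped at no more than 12.3 N in the readings, and the stencil arm is held against its red stop pin with about 14 N.

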